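Lock the bayonet lid on the sauce pot and tug it to prove it holds

TASK

The runner carries the insulated sauce pot by its lid, so close it properly: take the lid by its handle, drop its two lugs through the gaps in the pot's collar, press it down gently against the springy seal and turn it clockwise to the stop, so that it springs up into its notches. Then prove the lock: pull straight up on the handle with a steady force of about 15 N (never over 25 N) for at least a second and a half, and let go, leaving the lid locked. Do not force anything and leave the sachet holder, the bell and the near dip cup where they are.

Things in the scene. Friction and masses are not known exactly. Their poses are not given: they have to be found in the camera images.
- lid_grip (a point): Middle of the black bar handle of the loose steel lid (114 mm wide, about 0.32 kg). Bar: 96 mm along this x, 16 mm thick along y, 16 mm tall, held by a post at each end (middle 66 mm free; 24 mm clear below it). z up; starts 62 mm above the table, lid upright. Down from here: flange underside 40 mm, foot of the plug 62 mm. Plug 85 mm across, foot tapered to 78. Half a turn makes no difference.
- lid_lug (a point): Tip of one of the lid's two lugs, on lid_grip's +x, 50 mm from the axis; the other is on -x. They jut from the plug under the ends of the handle, 20 mm wide and 6 mm thick, 50 to 56 mm below lid_grip; a red dot on the flange marks each.
- pot_rim (a point): Centre of the top of the pot's rim, 120 mm above the table. The pot is steel, 134 mm wide and 120 mm tall, heavy, and does not move; two wire side handles on +y and -y reach 92 mm from its axis. z up, x to one of the two gaps in the collar.
- collar: Steel collar fixed in the pot's mouth, flush with the rim, 90 mm bore, 8 mm thick; origin and axes as pot_rim. The lid's lugs pass its two gaps and turn below it. If they miss the gaps the lid lies on it some 16 mm too high. Locked and left alone, the lugs bear up on it with about 2 N (seal's push less the lid's weight); a pull on the handle adds to that.
- pot_gap (a point): One gap in the pot's collar, 54 mm from the axis on pot_rim's +x, white dot on the rim; the other is opposite. About 26 mm wide: 3 mm to spare each side of a lug, 2.5 mm round the plug. Lid resting on the seal, lugs in the gaps: lid_grip 46 mm above pot_rim. It turns only while pressed down to 40 to 42 mm; at 40 the flange meets the rim, a hard stop.
- pot_lock (a point): Same point as pot_rim, x towards a notch (0.934 rad clockwise, seen from above, of the gap; red dot; another opposite). Pressed down, the lid turns clockwise 0.98 rad from the gap until its lugs meet a stop. Let up there, they rise into notches 2.5 mm deep under the collar: lid_grip 44.5 mm above pot_rim, its x along this x either way round, 0.05 rad play; it can neither turn nor lift.
- seal (a joint): Travel of the orange silicone seal ring in the pot, m: 0 free, grows as it is pressed down. Spring 1.5 N/mm, preload 2.2 N. About 0.001 with the lid resting on it, 0.002 lid locked, over 0.0045 where the lid can turn (some 6 N of push), 0.0065 flange hard on the rim (some 9 N).
- sachet_caddy_mid (a point): Middle of the loose black sachet holder (90 x 64 x 60 mm), behind the pot; leave it alone.
- order_bell_mid (a point): Middle of the loose chrome service bell (85 mm across, 64 mm tall), behind and to the right of the pot; leave it alone.
- ramekin_2_mid (a point): Middle of the loose white dip cup (65 mm across, 37 mm tall) nearest the robot; leave it alone.
There are look-alikes about, which are no part of the job. Leave any turquoise look-alike of the part that bears lid_grip alone.

How it is judged:
By the outcome, as a careful person would: the job done as asked, in the order asked, and still so for the second after the job is handed in, with the robot touching nothing.
It also fails if it takes over 69 s, if anything falls off the work surface, if the arm or the gripper's body presses on something with over 40 N, if the wrist force passes 120 N, or if a joint passes its speed limit or range.

ROBOT

A 6-joint arm with a two-finger parallel gripper is mounted at the origin on a cart in front of the work surface, level with it; the furniture and walls round the work are solid. World frame = base frame: x ahead of the robot, y to its left, z up, the work surface at z = 0. Lengths are in m, angles in degrees, forces in N, time in s.
With the tool pointing down it reaches from about 0.3 to 0.75 m from the base axis. Payload 8.5 kg.
Tool frame: the origin (TCP) lies between the finger pads; the fingertips stand 19 mm ahead of it and the grasp point (between the pads) is the TCP; z points along the fingers, y is the line along which they close (so a half turn about z gives the same grasp; the last joint's range is limited). The gripper opens to 85 mm and grips with 20 to 120 N. Pads are 22 mm wide; open, the fingers measure 114 mm over their backs; the gripper's body (76 mm by 85 mm) begins 54 mm behind the grasp point. The pads swing forward as they close: fully open they stand 13 mm farther back than shut.
Start: joints at [-76.794, 21.807, 74.336, -0, 83.858, -12.336], TCP at [0.237, -0.496, 0.25] pointing down, gripper open.
Joint ranges: [-178.18, 178.18], [-50.72, 133.34], [12.68, 142.11], [-81.47, 261.47], [9.98, 163.14], [-165.26, 165.26]. Speed limits (degrees/s): [136.94, 136.94, 180, 180, 180, 180].

INTERFACE

Orientations are given as a 3x3 rotation matrix whose columns are the frame's x, y, z axes.
In Python, from rig import env, optics gives the robot as it stands.
- The arm moves only by the tool arm_command, never from a script. Its argument "commands" is one flat list of numbers, 7 for each row, row after row: the closure, from -1 (fully open) to 1 (shut), so that 0 is half open, then the shift along the tool's x, y, z as a fraction of full scale, then the turn, a rotation vector about the tool's x, y, z as a fraction of full scale. A call has 1 to 12 rows; each row is the pose to reach, as a shift and turn from the pose commanded when the call began, along the tool's axes at that moment; what a row does not reach only later rows make up. Full scale, the value 1, is 500 mm for a shift and 120 degrees for a turn. A row lasts 1/12 s, in which the tool goes at most 41.7 mm and 7.16 degrees, less where a joint would pass 70% of its speed; a pose out of reach is approached as far as the arm can. A call with a number of a shift or a turn outside -1 to 1 is refused whole. A call with a gripper value outside its range is refused whole. The fingers move at their own pace and stop on an object; "newtons" is the grip in N (left out, the last holds). Time passes only in rows, so rows that repeat a pose let the fingers close. It gives the time, the measured TCP pose, the force, the opening and the grip force at its end, in the units of the state.
- env.observe(): the state, without advancing time (a new reading comes with each control period).
- optics.get_image(name): name is "side" or "top"; returns a dict with "image" (400x640x3 uint8, red, green, blue), "intrinsics" (3x3 intrinsics, pixels), "origin" and "orientation" of the camera in the world. Camera axes: x right, y down, z forward; pixel columns grow to the right and rows downward; lengths in m; the calibration is good to about 2 mm. A picture is of the moment at which its call begins. There is no depth.
- env.close_job(): hands the job in; it is judged then, once.
The state is a dict: "time_s": time; "q": joint angles; "qvel": joint speeds; "joint_efforts": joint torques, N m; "position": TCP position; "tool_rot": TCP orientation; "ft_force": force on the tool from outside, world axes, zero at the start; "wrist_torque": the same for the moment, N m; "grip_width": finger opening in m; "gripper_force": force on a finger pad.
Only numpy, scipy, OpenCV 4.12 (cv2) and the standard library are available. Lean on these libraries where they do the work, as an engineer would, in place of code of your own. Each camera call takes 0.05 s, during which the arm holds its last target. There are 200 camera calls.

## Working session

There is one attempt and no reset: what is moved stays moved. The work goes in short steps, Python scripts to look and compute and a tool call to move; the robot and the scene stay as the last step left them, time stands still between calls to the robot, and variables do not carry over. Pictures are saved under pics/ and viewed, at most 10 in all, crops included, and the job is handed in when it is done.

Besides the shell and the picture viewer there is one more tool, called after "Request:" as name(argument=value, ...) on one line, values as JSON. arm_command: Moves the arm, as the interface text tells. Shift numbers are shares of 500 mm and turn numbers shares of 120 degrees, none past 1 either way. Its arguments: {"type":"object","properties":{"commands":{"type":"array","items":{"type":"number"}},"newtons":{"type":"number"}},"required":["commands"]}

```bash
ls; mkdir -p pics
python3 - <<'E'
from rig import env, optics
import cv2
for n in("top","side"):
    d=optics.get_image(n); cv2.imwrite(f"pics/{n}0.png",d["image"][:,:,::-1]); print(n,d["intrinsics"],d["origin"],d["orientation"])
s=env.observe();print(s)
E
```

```text
pics
top [[393.79387216   0.         314.4995118 ]
 [  0.         393.79387216 197.32352568]
 [  0.           0.           1.        ]] [0.44009598 0.13442952 1.27849845] [[ 0.01883978 -0.99540739  0.09385725]
 [-0.99974571 -0.01991866 -0.01057137]
 [ 0.01239233 -0.09363422 -0.99552954]]
side [[511.73621934   0.         323.71004498]
 [  0.         511.73621934 201.80566533]
 [  0.           0.           1.        ]] [0.35811128 1.50641015 0.80046561] [[-0.99150616 -0.03977568  0.12382825]
 [-0.12844844  0.44887559 -0.88431425]
 [-0.02040928 -0.89270857 -0.45017204]]
{'time_s': 0.1, 'q': array([-7.67945524e+01,  2.18363748e+01,  7.43773023e+01,  7.11775063e-05,
        8.38570561e+01, -1.23366064e+01]), 'qvel': array([ 0.06174372, -0.12928115, -0.16026302,  0.01818041, -0.03734541,
       -0.10445993]), 'joint_efforts': array([ 2.39403875e-03, -4.49221873e+01, -2.31655687e+01, -2.21949699e-04,
        3.67107103e-03, -1.55193430e-05]), 'position': array([ 0.2370844 , -0.49603058,  0.24979887]), 'tool_rot': array([[ 9.02269149e-01,  4.31173171e-01, -2.80816900e-04],
       [ 4.31173181e-01, -9.02268387e-01,  1.20216394e-03],
       [ 2.64968627e-04, -1.20575615e-03, -9.99999238e-01]]), 'ft_force': array([-0.48860127,  0.18642297,  0.10524384]), 'wrist_torque': array([-0.01225144, -0.01753499,  0.02994086]), 'gripper_force': 0.0, 'grip_width': 0.08564624555375203}
```

View pics/top0.png

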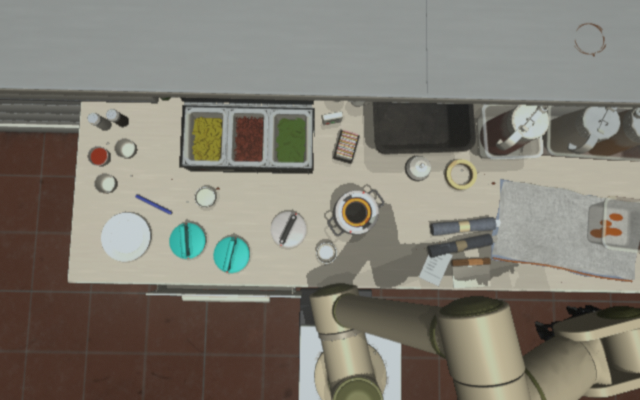

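View pics/side0.png

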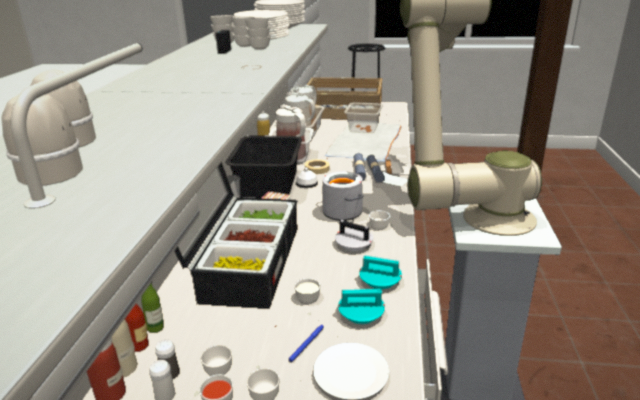

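The top view shows three lids that could be meant: two turquoise ones at about (187,241) and (231,254), and a steel one with a black bar at about (289,229). The steel one fits the description. The plate at (126,236) has no handle. The pot is at (357,212) and the near dip cup at (326,251). I'll check the choice in a close crop.

Run:
```python
import cv2
i=cv2.imread("pics/top0.png")[170:270,260:395]
cv2.imwrite("pics/c1.png",cv2.resize(i,(0,0),fx=5.9,fy=5.9,interpolation=cv2.INTER_CUBIC))
```

```text
(no output)
```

View pics/c1.png

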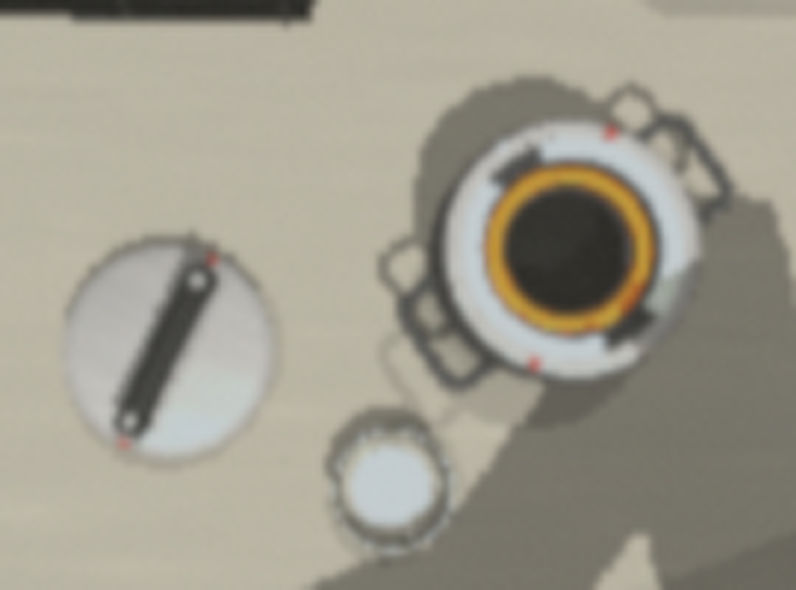

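The crop shows the steel lid with its bar running from (198,281) to (129,421) and its red dots at (211,260) and (124,443). The pot rim is centred near (571,250), with gaps at (517,168) and (628,328) and red notch dots at (611,132) and (534,365).

```bash
cat > h.py <<'E'
import numpy as np
def ray(d,u,v,z):
    K,o,R=map(np.array,(d["intrinsics"],d["origin"],d["orientation"]))
    r=R@np.linalg.solve(K,[u,v,1]); return o+r*(z-o[2])/r[2]
def proj(d,p):
    K,o,R=map(np.array,(d["intrinsics"],d["origin"],d["orientation"]))
    c=K@(R.T@(np.array(p)-o)); return c[:2]/c[2]
def ang(a,b): return np.degrees(np.arctan2(*(a-b)[1::-1]))
E
python3 - <<'E'
from rig import optics
from h import *
d=optics.get_image("top")
c=lambda x,y,z: ray(d,260+(x+.5)/5.9-.5,170+(y+.5)/5.9-.5,z)
for n,a,b,z in(("bar",(198,281),(129,421),.07),("lidred",(211,260),(124,443),.026),("rimred",(611,132),(534,365),.12),("gap",(517,168),(628,328),.116),("rimLR",(440,250),(700,250),.12),("rimTB",(571,120),(571,380),.12),("flLR",(66,350),(274,350),.024),("cup",(325,485),(448,485),.037)):
    A,B=c(*a,z),c(*b,z); print(n,(A+B)/2,np.linalg.norm(A-B),ang(A,B))
E
```

```text
bar [0.45500328 0.20285354 0.07      ] 0.08044924395434201 -24.910867195172525
lidred [0.45539899 0.20315844 0.026     ] 0.10825336842813277 -24.104334011862555
rimred [ 0.50950664 -0.00295683  0.12      ] 0.12317753191966954 -17.727271169117913
gap [ 0.50982445 -0.0032537   0.116     ] 0.0972899111026498 35.46491288422519
rimLR [ 0.50844449 -0.00166558  0.12      ] 0.1301228615168084 91.11984128735068
rimTB [ 0.5087949  -0.00211772  0.12      ] 0.13007242976708494 0.5084226627968487
flLR [0.45606035 0.20200055 0.024     ] 0.11179363393869977 91.08934825469522
cup [0.38676365 0.08488799 0.037     ] 0.06522044239251605 91.0485692432618
```

```bash
cat >> h.py <<'E'
def go(x,y,z,yaw):
    "shares of shift and turn from the present pose to tool-down pose with tool x at yaw"
    from rig import env
    from scipy.spatial.transform import Rotation as Ro
    s=env.observe(); R=np.array(s["tool_rot"]); c,k=np.cos(np.radians(yaw)),np.sin(np.radians(yaw))
    T=np.array([[c,k,0],[k,-c,0],[0,0,-1.]])
    print("t",round(s["time_s"],2),"pos",np.round(s["position"],4),"yaw",round(np.degrees(np.arctan2(R[1,0],R[0,0])),2),"F",np.round(s["ft_force"],1),"grip",round(s["grip_width"],4),"q6",round(s["q"][5],1))
    print("shift",np.round(R.T@(np.array([x,y,z])-s["position"])/.5,4),"turn",np.round(Ro.from_matrix(R.T@T).as_rotvec(degrees=True)/120,4))
E
python3 -c "
from h import *
go(.346,-.147,.25,.5); go(.455,.2028,.25,-24.5)"
```

```text
t 0.15 pos [ 0.2371 -0.4961  0.2499] yaw 25.54 F [-0.3 -0.1 -0.5] grip 0.0852 q6 -12.3
shift [ 4.975e-01 -5.360e-01  4.000e-04] turn [-0.0005  0.      0.2087]
t 0.15 pos [ 0.2371 -0.4961  0.2499] yaw 25.54 F [-0.3 -0.1 -0.5] grip 0.0852 q6 -12.3
shift [ 0.9959 -1.0732  0.0011] turn [-5.00e-04  1.00e-04  4.17e-01]
```

Request:
arm_command(commands=[-0.3,0.498,-0.537,0,0,0,0.208,-0.3,0.498,-0.537,0,0,0,0.208,-0.3,0.498,-0.537,0,0,0,0.208,-0.3,0.498,-0.537,0,0,0,0.208,-0.3,0.498,-0.537,0,0,0,0.208,-0.3,0.498,-0.537,0,0,0,0.208,-0.3,0.498,-0.537,0,0,0,0.208,-0.3,0.498,-0.537,0,0,0,0.208,-0.3,0.498,-0.537,0,0,0,0.208,-0.3,0.498,-0.537,0,0,0,0.208], newtons=40)

```text
time_s: 0.98
position: [0.3464, -0.1419, 0.2504]
tool_rot: [[1.0, 0.016, 0.0], [0.016, -1.0, 0.001], [0.0, -0.001, -1.0]]
ft_force: [-0.5, -0.2, -0.3]
grip_width: 0.0557
gripper_force: 0.0
```

```bash
python3 -c "
from h import *
go(.455,.2028,.18,-24.5)"
```

```text
t 0.98 pos [ 0.3464 -0.1419  0.2504] yaw 0.89 F [-0.5 -0.2 -0.3] grip 0.0557 q6 48.5
shift [ 0.2279 -0.6857  0.1418] turn [-0.0007 -0.      0.2116]
```

Request:
arm_command(commands=[-0.3,0.222,-0.69,0.14,0,0,0.21,-0.3,0.222,-0.69,0.14,0,0,0.21,-0.3,0.222,-0.69,0.14,0,0,0.21,-0.3,0.222,-0.69,0.14,0,0,0.21,-0.3,0.222,-0.69,0.14,0,0,0.21,-0.3,0.222,-0.69,0.14,0,0,0.21,-0.3,0.222,-0.69,0.14,0,0,0.21,-0.3,0.222,-0.69,0.14,0,0,0.21,-0.3,0.222,-0.69,0.14,0,0,0.21,-0.3,0.222,-0.69,0.14,0,0,0.21,-0.3,0.222,-0.69,0.14,0,0,0.21,-0.3,0.222,-0.69,0.14,0,0,0.21])

```text
time_s: 1.98
position: [0.4535, 0.2002, 0.1795]
tool_rot: [[0.91, -0.414, -0.001], [-0.414, -0.91, -0.001], [-0.001, 0.001, -1.0]]
ft_force: [-0.5, -0.4, 0.3]
grip_width: 0.0555
gripper_force: 0.0
```

Run:
```python
from rig import optics
from h import *
import cv2
go(.455,.2028,.063,-24.5)
d=optics.get_image("side"); i=d["image"][:,:,::-1]
cv2.imwrite("pics/s1.png",cv2.resize(i[150:270,290:430],(0,0),fx=5,fy=5,interpolation=cv2.INTER_CUBIC))
a=np.radians(-24.5)
for s in(-1,1): print(proj(d,[.455+s*.048*np.cos(a),.2028+s*.048*np.sin(a),.07]))
for p in([.455,.2028,.062],[.509,-.0026,.12]): print(proj(d,p))
```

```text
t 1.98 pos [0.4535 0.2002 0.1795] yaw -24.48 F [-0.5 -0.4  0.3] grip 0.0555 q6 124.6
shift [ 0.0008 -0.0062  0.233 ] turn [0.0005 0.0005 0.0002]
[367.91631365 227.46955312]
[339.07546605 219.48882245]
[353.25842107 225.80666   ]
[341.63005538 178.39922093]
```

View pics/s1.png

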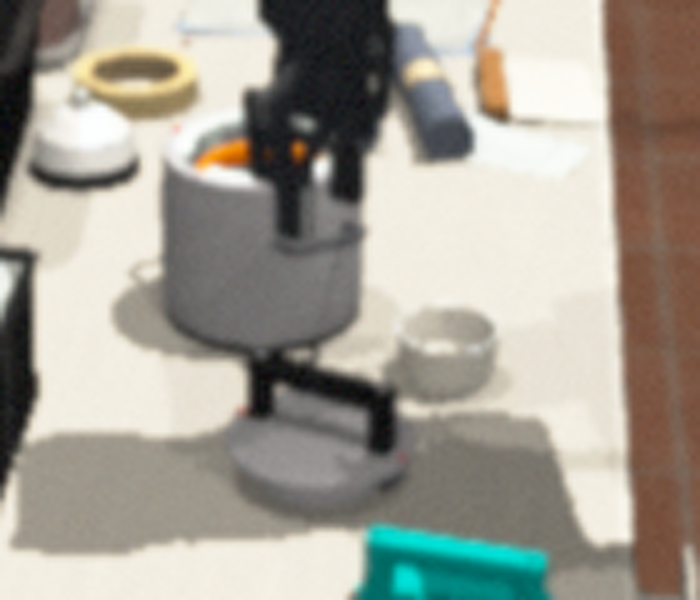

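The side crop shows the loose steel lid with bar ends at about (341,222) and (368,228) in image pixels. That matches the top-view fix to within 1–2 px, and the gripper is above it. Going down.

Request:
arm_command(commands=[-0.3,0.001,-0.006,0.06,0,0,0,-0.3,0.001,-0.006,0.12,0,0,0,-0.3,0.001,-0.006,0.17,0,0,0,-0.3,0.001,-0.006,0.21,0,0,0,-0.3,0.001,-0.006,0.233,0,0,0,-0.3,0.001,-0.006,0.233,0,0,0,-0.3,0.001,-0.006,0.233,0,0,0,-0.3,0.001,-0.006,0.233,0,0,0])

```text
time_s: 2.7
position: [0.4558, 0.2014, 0.0649]
tool_rot: [[0.909, -0.418, 0.002], [-0.418, -0.909, 0.0], [0.001, -0.001, -1.0]]
ft_force: [-0.5, 0.4, 0.9]
grip_width: 0.0556
gripper_force: 0.0
```

Run:
```python
from rig import optics
from h import *
go(.455,.2028,.062,-24.5)
```

```text
t 2.7 pos [0.4558 0.2014 0.0649] yaw -24.68 F [-0.5  0.4  0.9] grip 0.0556 q6 124.9
shift [-0.0027 -0.0019  0.0058] turn [-0.0004 -0.0007 -0.0015]
```

Request:
arm_command(commands=[-0.3,0,0,0.004,0,0,0,-0.3,0,0,0.004,0,0,0,0.6,0,0,0.004,0,0,0,1,0,0,0.004,0,0,0,1,0,0,0.004,0,0,0,1,0,0,0.004,0,0,0,1,0,0,0.004,0,0,0,1,0,0,0.004,0,0,0,1,0,0,0.004,0,0,0], newtons=60)

```text
time_s: 3.45
position: [0.4554, 0.2022, 0.0621]
tool_rot: [[0.909, -0.416, 0.001], [-0.416, -0.909, 0.0], [0.0, -0.001, -1.0]]
ft_force: [-0.3, 3.1, 3.6]
grip_width: 0.0152
gripper_force: 59.1
```

Run:
```python
from rig import optics
from h import *
go(.455,.2028,.062,-24.5)
```

```text
t 3.45 pos [0.4554 0.2022 0.0621] yaw -24.61 F [-0.3  3.1  3.6] grip 0.0152 q6 124.9
shift [-0.0013 -0.0007  0.0002] turn [-0.0003 -0.0002 -0.0009]
```

Request:
arm_command(commands=[1,0,0,-0.02,0,0,0,1,0,0,-0.06,0,0,0,1,0,0,-0.11,0,0,0,1,0,0,-0.17,0,0,0,1,0,0,-0.23,0,0,0,1,0,0,-0.28,0,0,0,1,0,0,-0.32,0,0,0,1,0,0,-0.34,0,0,0,1,0,0,-0.34,0,0,0,1,0,0,-0.34,0,0,0])

```text
time_s: 4.28
position: [0.4548, 0.2019, 0.2311]
tool_rot: [[0.909, -0.417, -0.001], [-0.417, -0.909, -0.0], [-0.001, 0.001, -1.0]]
ft_force: [-0.2, -0.2, -4.3]
grip_width: 0.0148
gripper_force: 59.2
```

Run:
```python
from rig import optics
from h import *
go(.509,-.0026,.23,35.6)
```

```text
t 4.28 pos [0.4548 0.2019 0.2311] yaw -24.62 F [-0.2 -0.2 -4.3] grip 0.0148 q6 124.9
shift [0.2689 0.3266 0.0022] turn [ 1.000e-04  6.000e-04 -5.018e-01]
```

Request:
arm_command(commands=[1,0.013,0.016,0,0,0,-0.025,1,0.038,0.046,0,0,0,-0.07,1,0.07,0.085,0,0,0,-0.125,1,0.1,0.122,0,0,0,-0.18,1,0.13,0.158,0,0,0,-0.235,1,0.16,0.195,0,0,0,-0.29,1,0.19,0.231,0,0,0,-0.345,1,0.22,0.268,0,0,0,-0.4,1,0.247,0.3,0,0,0,-0.45,1,0.263,0.32,0,0,0,-0.485,1,0.269,0.327,0,0,0,-0.502,1,0.269,0.327,0,0,0,-0.502])

```text
time_s: 5.28
position: [0.5091, -0.0037, 0.2299]
tool_rot: [[0.813, 0.582, -0.003], [0.582, -0.813, 0.001], [-0.002, -0.003, -1.0]]
ft_force: [-0.3, -1.5, -2.8]
grip_width: 0.0152
gripper_force: 59.1
```

Request:
arm_command(commands=[1,0,0,0,0,0,0,1,0,0,0,0,0,0,1,0,0,0,0,0,0,1,0,0,0,0,0,0])

```text
time_s: 5.62
position: [0.5092, -0.0021, 0.2316]
tool_rot: [[0.813, 0.583, -0.0], [0.583, -0.813, 0.0], [-0.0, -0.0, -1.0]]
ft_force: [0.3, -0.3, -3.4]
grip_width: 0.0149
gripper_force: 59.1
```

Run:
```python
from rig import optics
from h import *
import cv2
go(.509,-.0026,.2,35.6)
o=[]
for n,c in(("top",(300,155,430,255)),("side",(285,110,415,210))):
    d=optics.get_image(n); i=d["image"][:,:,::-1]
    o.append(cv2.resize(i[c[1]:c[3],c[0]:c[2]],(390,300) if 0 else (400,308),interpolation=cv2.INTER_CUBIC) if 0 else cv2.resize(i[c[1]:c[3],c[0]:c[2]],(0,0),fx=6,fy=6,interpolation=cv2.INTER_CUBIC))
    cv2.imwrite(f"pics/{n}2.png",o[-1])
```

```text
t 5.62 pos [ 0.5092 -0.0021  0.2316] yaw 35.64 F [ 0.3 -0.3 -3.4] grip 0.0149 q6 40.8
shift [-0.0009  0.0006  0.0633] turn [-0.0002  0.0001  0.0003]
```

View pics/top2.png

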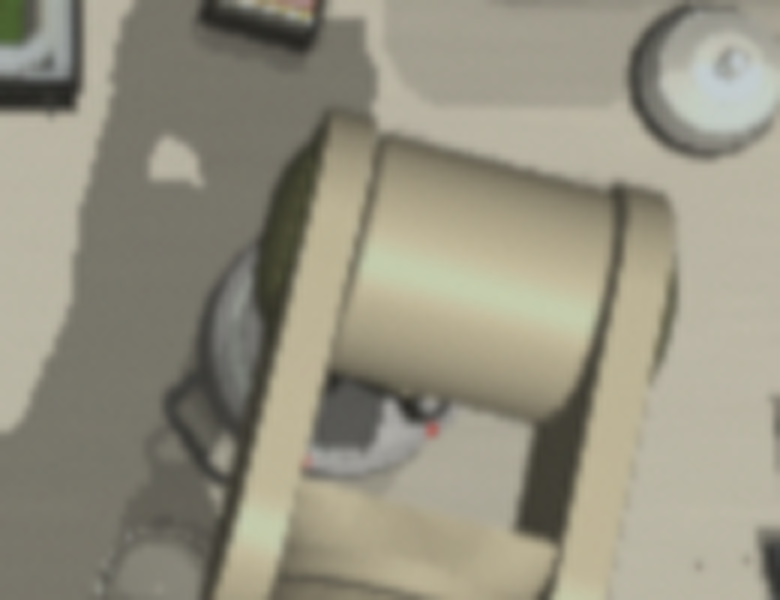

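View pics/side2.png

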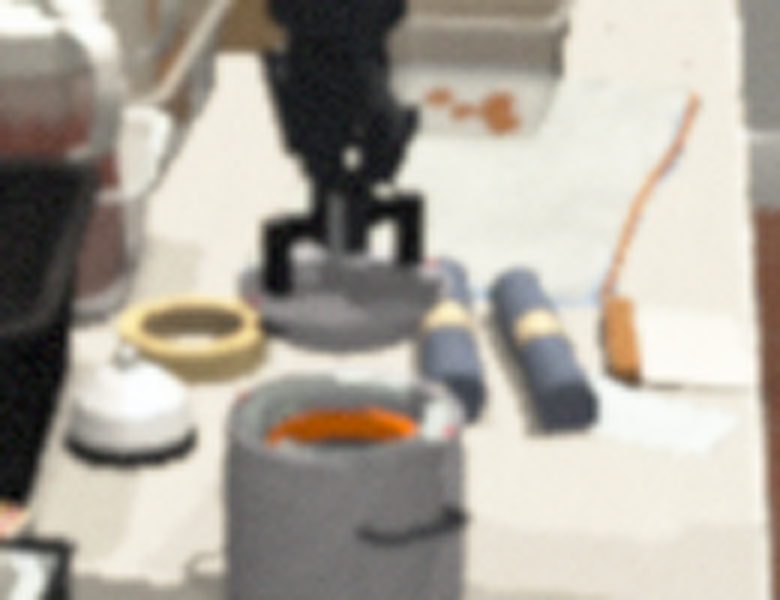

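The top view shows one lid dot at crop (432,430) and one rim dot at (306,463). In the side view the lid flange spans columns 240–443 and the pot 229–464 in the crop. I'll compare both with the predicted positions.

Run:
```python
from rig import optics
from h import *
from rig import env
p=env.observe()["position"]; print(p)
d=optics.get_image("top"); s=optics.get_image("side")
q=lambda x,y,c:(c[0]+(x+.5)/6-.5,c[1]+(y+.5)/6-.5)
T=(300,155);S=(285,110)
for z in(.194,.198): 
    A=ray(d,*q(432,430,T),z); print("lid dot",A, "centre est",A[:2]+.054*np.array([np.cos(np.radians(35.6)),np.sin(np.radians(35.6))]))
A=ray(d,*q(306,463,T),.12);print("rim dot",A,A[:2]+.0616*np.array([np.cos(np.radians(-17.8)),np.sin(np.radians(-17.8))]))
print("side pred lid ctr",proj(s,[p[0],p[1],.194]),"meas",q(341,300,S),"pred pot",proj(s,[.509,-.0026,.12]),"meas",q(346.5,420,S))
```

```text
[ 0.50929231 -0.00226707  0.2318173 ]
lid dot [ 0.46553331 -0.03568536  0.194     ] centre est [ 0.50944075 -0.00425072]
lid dot [ 0.46543948 -0.03505792  0.198     ] centre est [ 0.50934692 -0.00362328]
rim dot [0.44999008 0.01434739 0.12      ] [ 0.50864125 -0.00448344]
side pred lid ctr [341.42002952 157.16715868] meas (341.4166666666667, 159.58333333333334) pred pot [341.63005538 178.39922093] meas (342.3333333333333, 179.58333333333331)
```

Request:
arm_command(commands=[1,0,0,0.02,0,0,0,1,0,0,0.05,0,0,0,1,-0.001,0,0.08,0,0,0,1,-0.001,0,0.09,0,0,0,1,-0.001,0,0.094,0,0,0,1,-0.001,0,0.094,0,0,0,1,-0.001,0,0.094,0,0,0])

```text
time_s: 6.4
position: [0.5094, -0.003, 0.1856]
tool_rot: [[0.813, 0.582, 0.001], [0.582, -0.813, -0.0], [0.001, 0.001, -1.0]]
ft_force: [0.2, 0.2, -2.9]
grip_width: 0.0148
gripper_force: 59.0
```

Request:
arm_command(commands=[1,0,0,0.004,0,0,0,1,0,0,0.008,0,0,0,1,0,0,0.01,0,0,0,1,0,0,0.01,0,0,0])

```text
time_s: 6.73
position: [0.5089, -0.0029, 0.1797]
tool_rot: [[0.813, 0.582, -0.0], [0.582, -0.813, 0.0], [-0.0, -0.0, -1.0]]
ft_force: [-0.3, -0.0, -2.7]
grip_width: 0.0151
gripper_force: 59.1
```

Plug foot is inside the bore with no contact force. On through the gaps.

Request:
arm_command(commands=[1,0,0,0.003,0,0,0,1,0,0,0.006,0,0,0,1,0,0,0.009,0,0,0,1,0,0,0.009,0,0,0])

```text
time_s: 7.07
position: [0.5089, -0.0029, 0.175]
tool_rot: [[0.813, 0.582, -0.001], [0.582, -0.813, 0.0], [-0.0, -0.0, -1.0]]
ft_force: [0.8, 0.3, -3.2]
grip_width: 0.0153
gripper_force: 59.1
```

Request:
arm_command(commands=[1,0,0,0.003,0,0,0,1,0,0,0.006,0,0,0,1,0,0,0.008,0,0,0,1,0,0,0.008,0,0,0])

```text
time_s: 7.4
position: [0.5089, -0.0029, 0.1711]
tool_rot: [[0.813, 0.582, -0.001], [0.582, -0.813, 0.0], [-0.0, -0.0, -1.0]]
ft_force: [0.6, -0.1, -3.3]
grip_width: 0.0154
gripper_force: 59.1
```

Request:
arm_command(commands=[1,0,0,0.004,0,0,0,1,0,0,0.008,0,0,0,1,0,0,0.012,0,0,0,1,0,0,0.014,0,0,0,1,0,0,0.014,0,0,0])

```text
time_s: 7.82
position: [0.509, -0.0029, 0.1645]
tool_rot: [[0.813, 0.582, 0.0], [0.582, -0.813, 0.0], [0.0, 0.0, -1.0]]
ft_force: [-1.2, 1.1, 1.4]
grip_width: 0.0151
gripper_force: 59.8
```

Request:
arm_command(commands=[1,0,0,0.003,0,0,0,1,0,0,0.005,0,0,0,1,0,0,0.005,0,0,0,1,0,0,0.005,0,0,0])

```text
time_s: 8.15
position: [0.5091, -0.0029, 0.1622]
tool_rot: [[0.813, 0.582, 0.001], [0.582, -0.813, -0.0], [0.0, 0.0, -1.0]]
ft_force: [-2.7, 1.2, 5.3]
grip_width: 0.0146
gripper_force: 60.3
```

Request:
arm_command(commands=[1,-0.001,-0.002,0.002,0,0,0,1,-0.001,-0.002,0.002,0,0,0,1,-0.001,-0.002,0.002,0,0,0,1,-0.001,-0.002,0.002,0,0,0])

```text
time_s: 8.48
position: [0.5089, -0.0028, 0.1616]
tool_rot: [[0.813, 0.582, 0.003], [0.582, -0.813, -0.001], [0.002, 0.003, -1.0]]
ft_force: [1.2, 0.5, 6.3]
grip_width: 0.0148
gripper_force: 60.4
```

Request:
arm_command(commands=[1,0,0,0.001,0,0,0.012,1,0,0,0.001,0,0,0.03,1,0,0,0.001,0,0,0.05,1,0,0,0.001,0,0,0.07,1,0,0,0.001,0,0,0.085,1,0,0,0.001,0,0,0.085,1,0,0,0.001,0,0,0.085])

```text
time_s: 9.07
position: [0.5089, -0.0028, 0.1612]
tool_rot: [[0.903, 0.429, 0.003], [0.429, -0.903, -0.001], [0.002, 0.002, -1.0]]
ft_force: [0.3, 0.3, 7.2]
grip_width: 0.0151
gripper_force: 60.5
```

Run:
```python
from h import *
go(.5089,-.0028,.1615,-20.4)
from rig import env
print(env.observe()["wrist_torque"])
```

```text
t 9.07 pos [ 0.5089 -0.0028  0.1612] yaw 25.42 F [0.3 0.3 7.2] grip 0.0151 q6 50.9
shift [-0.      0.     -0.0005] turn [ 0.0006 -0.0015  0.3819]
[-0.11606472  0.00138008  0.0754917 ]
```

Request:
arm_command(commands=[1,0,0,0,0,0,0.02,1,0,0,0,0,0,0.06,1,0,0,0,0,0,0.1,1,0,0,0,0,0,0.14,1,0,0,0,0,0,0.18,1,0,0,0,0,0,0.22,1,0,0,0,0,0,0.26,1,0,0,0,0,0,0.3,1,0,0,0,0,0,0.33,1,0,0,0,0,0,0.35,1,0,0,0,0,0,0.35,1,0,0,0,0,0,0.35])

```text
time_s: 10.07
position: [0.5088, -0.0028, 0.1612]
tool_rot: [[0.958, -0.285, 0.003], [-0.285, -0.958, -0.001], [0.003, 0.0, -1.0]]
ft_force: [-0.4, 0.1, 6.5]
grip_width: 0.0147
gripper_force: 60.5
```

Run:
```python
from h import *
go(.5089,-.0028,.1615,-20.4)
from rig import env
print(env.observe()["wrist_torque"])
```

```text
t 10.07 pos [ 0.5088 -0.0028  0.1612] yaw -16.58 F [-0.4  0.1  6.5] grip 0.0147 q6 92.9
shift [ 0.0002 -0.     -0.0007] turn [ 0.0001 -0.0014  0.0318]
[-0.07504817  0.03264531  0.02876709]
```

Free so far. Creeping to the stop while I watch the torque.

Request:
arm_command(commands=[1,0,0,0,0,0,0.008,1,0,0,0,0,0,0.016,1,0,0,0,0,0,0.024,1,0,0,0,0,0,0.024])

```text
time_s: 10.4
position: [0.5088, -0.0028, 0.1612]
tool_rot: [[0.943, -0.334, 0.003], [-0.334, -0.943, -0.001], [0.003, 0.0, -1.0]]
ft_force: [-0.6, -0.1, 6.3]
grip_width: 0.0146
gripper_force: 60.5
```

Run:
```python
from h import *
go(.5089,-.0028,.1615,-20.4)
from rig import env
print(env.observe()["wrist_torque"])
```

```text
t 10.4 pos [ 0.5088 -0.0028  0.1612] yaw -19.48 F [-0.6 -0.1  6.3] grip 0.0146 q6 95.8
shift [ 0.0003 -0.     -0.0007] turn [ 0.0001 -0.0014  0.0076]
[-0.17586385  0.08183114  0.16996192]
```

Request:
arm_command(commands=[1,0,0,0,0,0,0.008,1,0,0,0,0,0,0.014,1,0,0,0,0,0,0.014])

```text
time_s: 10.65
position: [0.5087, -0.0029, 0.1612]
tool_rot: [[0.933, -0.36, 0.002], [-0.36, -0.933, -0.002], [0.003, 0.001, -1.0]]
ft_force: [0.2, -1.5, 7.1]
grip_width: 0.0151
gripper_force: 60.8
```

Run:
```python
from h import *
go(.5089,-.0028,.1615,-20.4)
from rig import env
print(env.observe()["wrist_torque"])
```

```text
t 10.65 pos [ 0.5087 -0.0029  0.1612] yaw -21.1 F [ 0.2 -1.5  7.1] grip 0.0151 q6 97.5
shift [ 0.0003 -0.0003 -0.0007] turn [ 0.0003 -0.0013 -0.0058]
[-0.24352307  0.15853829  0.64712815]
```

The torque has risen to 0.65 N·m, so the lugs are at the stop. I'll ease off about 1.3° and let the lid up by 3 mm.

Request:
arm_command(commands=[1,0,0,0,0,0,-0.006,1,0,0,-0.001,0,0,-0.011,1,0,0,-0.003,0,0,-0.011,1,0,0,-0.005,0,0,-0.011,1,0,0,-0.006,0,0,-0.011,1,0,0,-0.006,0,0,-0.011])

```text
time_s: 11.15
position: [0.5085, -0.0028, 0.1636]
tool_rot: [[0.941, -0.339, 0.001], [-0.339, -0.941, -0.001], [0.002, 0.0, -1.0]]
ft_force: [2.6, -2.7, 2.9]
grip_width: 0.015
gripper_force: 60.0
```

Run:
```python
from h import *
go(.5089,-.0028,.1645,-17.8)
from rig import env
print(env.observe()["wrist_torque"])
```

```text
t 11.15 pos [ 0.5085 -0.0028  0.1636] yaw -19.83 F [ 2.6 -2.7  2.9] grip 0.015 q6 96.2
shift [ 0.0008 -0.0002 -0.0018] turn [ 0.0001 -0.0008 -0.0169]
[-0.50543616 -0.28687365 -0.04887235]
```

Request:
arm_command(commands=[1,0,0,-0.001,0,0,-0.006,1,0,0,-0.002,0,0,-0.008,1,0,0,-0.002,0,0,-0.008,1,0,0,-0.002,0,0,-0.008])

```text
time_s: 11.48
position: [0.5081, -0.0024, 0.1643]
tool_rot: [[0.946, -0.323, 0.0], [-0.323, -0.946, 0.0], [0.0, -0.0, -1.0]]
ft_force: [2.2, -0.6, 2.1]
grip_width: 0.015
gripper_force: 59.9
```

Run:
```python
from h import *
go(.5089,-.0028,.1645,-17.8)
from rig import env
print(env.observe()["wrist_torque"])
```

```text
t 11.48 pos [ 0.5081 -0.0024  0.1643] yaw -18.85 F [ 2.2 -0.6  2.1] grip 0.015 q6 95.2
shift [ 0.0018  0.0002 -0.0004] turn [-0.     -0.0001 -0.0088]
[-0.29322656 -0.3381902  -0.03021719]
```

Request:
arm_command(commands=[1,0,0,-0.001,0,0,-0.003,1,0,0,-0.001,0,0,-0.003,1,0,0,-0.001,0,0,-0.003])

```text
time_s: 11.73
position: [0.5079, -0.0024, 0.1646]
tool_rot: [[0.948, -0.317, -0.0], [-0.317, -0.948, 0.0], [-0.0, -0.0, -1.0]]
ft_force: [3.0, -0.9, -0.0]
grip_width: 0.015
gripper_force: 59.4
```

Request:
arm_command(commands=[1,0,0,-0.001,0,0,0,1,0,0,-0.001,0,0,0,1,0,0,-0.001,0,0,0])

```text
time_s: 11.98
position: [0.5079, -0.0023, 0.1646]
tool_rot: [[0.948, -0.317, -0.001], [-0.317, -0.948, 0.0], [-0.001, -0.0, -1.0]]
ft_force: [5.9, -1.6, -8.3]
grip_width: 0.0148
gripper_force: 58.9
```

The lid is held at z 0.1646 and the pull is rising. I'll take out the sideways load and bring the pull up to about 15 N.

Request:
arm_command(commands=[1,0.001,0,0,0,0,0,1,0.002,0,-0.0003,0,0,0,1,0.002,0,-0.0006,0,0,0,1,0.002,0,-0.0006,0,0,0])

```text
time_s: 12.32
position: [0.508, -0.0024, 0.1646]
tool_rot: [[0.948, -0.317, -0.003], [-0.317, -0.948, 0.001], [-0.003, 0.0, -1.0]]
ft_force: [-0.1, 1.1, -12.7]
grip_width: 0.0151
gripper_force: 58.5
```

Request:
arm_command(commands=[1,0,0,-0.0003,0,0,0,1,0,0,-0.0003,0,0,0,1,0,0,-0.0003,0,0,0])

```text
time_s: 12.57
position: [0.508, -0.0024, 0.1647]
tool_rot: [[0.948, -0.317, -0.003], [-0.317, -0.948, 0.001], [-0.003, 0.0, -1.0]]
ft_force: [-0.9, 1.9, -20.7]
grip_width: 0.0153
gripper_force: 58.6
```

Request:
arm_command(commands=[1,0,0,0,0,0,0,1,0,0,0,0,0,0,1,0,0,0,0,0,0,1,0,0,0,0,0,0])

```text
time_s: 12.9
position: [0.508, -0.0024, 0.1647]
tool_rot: [[0.948, -0.317, -0.003], [-0.317, -0.948, 0.001], [-0.004, 0.0, -1.0]]
ft_force: [-2.7, 1.8, -26.1]
grip_width: 0.0151
gripper_force: 58.7
```

The controller integrates its position error, so the force crept up to 26 N. That's past the limit, so I'm easing off now.

Request:
arm_command(commands=[1,0,0,0.0026,0,0,0])

```text
time_s: 12.98
position: [0.5082, -0.0024, 0.1645]
tool_rot: [[0.948, -0.317, -0.002], [-0.317, -0.948, 0.001], [-0.002, 0.0, -1.0]]
ft_force: [-7.5, 4.0, -5.9]
grip_width: 0.015
gripper_force: 61.2
```

Request:
arm_command(commands=[1,0,0,0,0,0,0])

```text
time_s: 13.07
position: [0.5081, -0.0024, 0.1647]
tool_rot: [[0.948, -0.317, -0.002], [-0.317, -0.948, 0.001], [-0.002, 0.0, -1.0]]
ft_force: [-5.6, 3.0, -15.6]
grip_width: 0.015
gripper_force: 60.0
```

Request:
arm_command(commands=[1,-0.0006,0,0,0,0,0])

```text
time_s: 13.15
position: [0.508, -0.0024, 0.1647]
tool_rot: [[0.948, -0.317, -0.001], [-0.317, -0.948, 0.0], [-0.001, 0.0, -1.0]]
ft_force: [-3.5, 3.2, -16.4]
grip_width: 0.015
gripper_force: 59.9
```

Request:
arm_command(commands=[1,0,0,0,0,0,0])

```text
time_s: 13.23
position: [0.5081, -0.0024, 0.1647]
tool_rot: [[0.948, -0.317, -0.001], [-0.317, -0.948, 0.0], [-0.001, 0.0, -1.0]]
ft_force: [-6.2, 2.2, -15.1]
grip_width: 0.0147
gripper_force: 60.0
```

Request:
arm_command(commands=[1,-0.0008,0,0,0,0,0,1,-0.0008,0,0,0,0,0])

```text
time_s: 13.4
position: [0.5081, -0.0024, 0.1647]
tool_rot: [[0.948, -0.317, -0.0], [-0.317, -0.948, 0.0], [-0.0, 0.0, -1.0]]
ft_force: [-4.2, 2.6, -15.4]
grip_width: 0.015
gripper_force: 59.9
```

Request:
arm_command(commands=[1,0,0,0,0,0,0,1,0,0,0,0,0,0])

```text
time_s: 13.57
position: [0.508, -0.0024, 0.1646]
tool_rot: [[0.948, -0.317, -0.0], [-0.317, -0.948, 0.0], [-0.0, 0.0, -1.0]]
ft_force: [-4.2, 1.9, -14.2]
grip_width: 0.0149
gripper_force: 60.0
```

Request:
arm_command(commands=[1,0,0,-0.0001,0,0,0,1,0,0,-0.0001,0,0,0])

```text
time_s: 13.73
position: [0.5081, -0.0024, 0.1647]
tool_rot: [[0.948, -0.317, -0.0], [-0.317, -0.948, 0.0], [-0.0, 0.0, -1.0]]
ft_force: [-3.7, 2.5, -15.0]
grip_width: 0.0144
gripper_force: 60.0
```

Request:
arm_command(commands=[1,0,0,0,0,0,0,1,0,0,0,0,0,0])

```text
time_s: 13.9
position: [0.5081, -0.0024, 0.1647]
tool_rot: [[0.948, -0.317, -0.0], [-0.317, -0.948, 0.0], [-0.0, 0.0, -1.0]]
ft_force: [-4.5, 3.2, -15.2]
grip_width: 0.0151
gripper_force: 60.0
```

Request:
arm_command(commands=[1,0,0,0,0,0,0,1,0,0,0,0,0,0,1,0,0,0,0,0,0])

```text
time_s: 14.15
position: [0.5081, -0.0024, 0.1647]
tool_rot: [[0.948, -0.317, -0.0], [-0.317, -0.948, 0.0], [-0.001, 0.0, -1.0]]
ft_force: [-4.4, 2.6, -15.3]
grip_width: 0.0151
gripper_force: 60.0
```

Request:
arm_command(commands=[1,0,0,0,0,0,0,1,0,0,0,0,0,0,1,0,0,0,0,0,0,1,0,0,0,0,0,0,1,0,0,0,0,0,0,1,0,0,0,0,0,0])

```text
time_s: 14.65
position: [0.5081, -0.0024, 0.1647]
tool_rot: [[0.948, -0.317, -0.0], [-0.317, -0.948, 0.0], [-0.0, 0.0, -1.0]]
ft_force: [-4.7, 3.0, -15.2]
grip_width: 0.0148
gripper_force: 60.0
```

Request:
arm_command(commands=[1,0,0,0,0,0,0,1,0,0,0,0,0,0,1,0,0,0,0,0,0,1,0,0,0,0,0,0,1,0,0,0,0,0,0,1,0,0,0,0,0,0])

```text
time_s: 15.15
position: [0.508, -0.0024, 0.1646]
tool_rot: [[0.948, -0.317, -0.001], [-0.317, -0.948, 0.0], [-0.001, 0.0, -1.0]]
ft_force: [-3.9, 2.5, -15.1]
grip_width: 0.015
gripper_force: 60.0
```

Request:
arm_command(commands=[1,0,0,0,0,0,0,1,0,0,0,0,0,0,1,0,0,0,0,0,0,1,0,0,0,0,0,0,1,0,0,0,0,0,0,1,0,0,0,0,0,0])

```text
time_s: 15.65
position: [0.5081, -0.0024, 0.1647]
tool_rot: [[0.948, -0.317, -0.0], [-0.317, -0.948, 0.0], [-0.0, -0.0, -1.0]]
ft_force: [-4.7, 3.0, -15.3]
grip_width: 0.0149
gripper_force: 60.0
```

The pull held steady at 15 N for over 2.5 s. Now I'll ease off to no load and release.

Request:
arm_command(commands=[1,-0.0006,0,0.001,0,0,0,1,-0.0006,0,0.0018,0,0,0,1,-0.0006,0,0.0018,0,0,0])

```text
time_s: 15.9
position: [0.5081, -0.0024, 0.1646]
tool_rot: [[0.948, -0.317, 0.001], [-0.317, -0.948, -0.0], [0.001, -0.0, -1.0]]
ft_force: [-4.9, 3.1, -8.4]
grip_width: 0.0146
gripper_force: 61.1
```

Request:
arm_command(commands=[1,-0.0006,0,0,0,0,0])

```text
time_s: 15.98
position: [0.5081, -0.0024, 0.1646]
tool_rot: [[0.948, -0.317, 0.002], [-0.317, -0.948, -0.001], [0.002, -0.0, -1.0]]
ft_force: [-2.7, 1.7, -9.8]
grip_width: 0.0149
gripper_force: 61.0
```

Request:
arm_command(commands=[1,0,0,0.001,0,0,0,1,0,0,0.0018,0,0,0,1,0,0,0.0018,0,0,0])

```text
time_s: 16.23
position: [0.509, -0.0027, 0.1645]
tool_rot: [[0.948, -0.317, 0.005], [-0.317, -0.948, -0.001], [0.005, -0.0, -1.0]]
ft_force: [-2.4, 1.2, 2.9]
grip_width: 0.0147
gripper_force: 62.4
```

Request:
arm_command(commands=[0.5,0,0,0,0,0,0,0.2,0,0,0,0,0,0,-0.2,0,0,0,0,0,0,-0.2,0,0,0,0,0,0,-0.2,0,0,0,0,0,0,-0.2,0,0,0,0,0,0], newtons=20)

```text
time_s: 16.73
position: [0.5079, -0.0024, 0.1628]
tool_rot: [[0.948, -0.317, 0.0], [-0.317, -0.948, -0.0], [0.001, -0.0, -1.0]]
ft_force: [0.0, -0.5, -0.5]
grip_width: 0.0513
gripper_force: 0.0
```

Request:
arm_command(commands=[-0.2,0,0,-0.02,0,0,0,-0.2,0,0,-0.06,0,0,0,-0.2,0,0,-0.1,0,0,0,-0.2,0,0,-0.16,0,0,0,-0.2,-0.05,0,-0.22,0,0,0,-0.2,-0.12,0,-0.26,0,0,0,-0.2,-0.2,0.06,-0.28,0,0,0,-0.2,-0.28,0.14,-0.28,0,0,0,-0.2,-0.3,0.22,-0.28,0,0,0,-0.2,-0.3,0.3,-0.28,0,0,0,-0.2,-0.3,0.36,-0.28,0,0,0,-0.2,-0.3,0.36,-0.28,0,0,0])

```text
time_s: 17.73
position: [0.3063, -0.1299, 0.303]
tool_rot: [[0.946, -0.324, 0.0], [-0.324, -0.946, -0.002], [0.001, 0.002, -1.0]]
ft_force: [-0.0, 0.2, 0.5]
grip_width: 0.0512
gripper_force: 0.0
```

Run:
```python
from rig import optics
from h import *
import cv2
o=[]
for n,c in(("top",(300,155,430,255)),("side",(285,130,415,230))):
    d=optics.get_image(n); i=d["image"][:,:,::-1]
    o.append(cv2.resize(i[c[1]:c[3],c[0]:c[2]],(0,0),fx=3.07,fy=4,interpolation=cv2.INTER_CUBIC) if 0 else cv2.resize(i[c[1]:c[3],c[0]:c[2]],(390,300),interpolation=cv2.INTER_CUBIC))
cv2.imwrite("pics/end.png",np.hstack(o))
```

```text
(no output)
```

View pics/end.png

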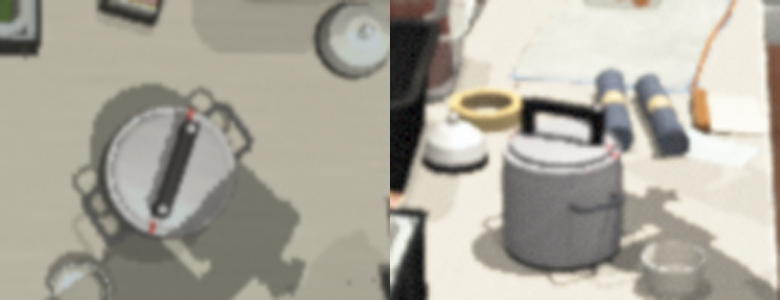

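The final picture shows the lid flat on the pot. Its bar runs from (190,128) to (160,210), with the lid's red dots lined up with the rim's notch dots at (190,115) and (152,228). The dip cup, bell and sachet holder look undisturbed. Handing in.

```bash
python3 -c "
from rig import env
print(env.close_job())"
```

```text
the job is handed in; nothing more can be done
None
```

The lid is locked in its notches, was pulled at a steady 15 N for about 2.5 s, and has been released and handed in; but just before that hold the pull rose past the 25 N limit, reading 26.1 N on the wrist sensor, before I eased it off.

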